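Third hand for the tray frame

TASK

Pick up the longer loose bar and stand it on the assembly board across the open end of the half-built tray frame, its ends flush with the frame's outer sides, and press it squarely against both side rails with a steady push of about 10 newtons so that I can screw it on. The program finishes while still holding the bar pressed like that: do not back away or ease off, never push the sprung frame right back to its stop, and leave the shorter bar and the other things where they are.

Things in the scene. Friction and masses are not known exactly. Their poses are not given: they have to be found in the camera images.
- long_rail: The missing end rail: a plain pale wood bar 200 mm long, 24 mm thick, 36 mm tall, about 100 g, standing on its 24 mm wide edge on the table. Origin: centre of its underside. Its y axis runs along its length, x across its thickness, z up. It is the longer of the two loose bars, which may lie in either order.
- short_rail: A spare bar of the same wood and section (24 mm thick, 36 mm tall) but only 140 mm long: too short for this frame, leave alone. Origin and axes as for the long rail.
- half_frame: Half-built pale wood tray frame on the board: 3 sides, 200 mm wide outside, 36 mm tall, rails 20 mm thick, inside 160 by 160 mm, near end open. Origin: midway between the open end faces of the two side rails (plane x = 0), at their underside, 12 mm above the table. x points into the frame, the way to push; y along the missing rail; z up. Slides along x only, on springs.
- rail_seat (a point): Where the origin (centre of underside) of the long rail belongs: 12 mm in front of the half-frame's origin, moving and turned with the frame. The springs push the frame back with 2 N per mm of travel: 0 N at rest, 24 N at the end stop after 12 mm.
- board: Smooth grey laminate board (friction about 0.2: bearing down costs push), fixed, 320 (x) by 270 (y) by 12 mm. Origin: centre of underside; axes parallel to the half-frame's, whose origin at rest is at x = -90 mm, y = 0 here. 70 mm of it lies bare before the open end. Beyond: springs and a 34 mm tall dark stop; 14 mm guide strips flank the frame from 40 mm behind its open end.
- mug: White mug, 80 mm wide, 90 mm tall, with a handle. Origin: centre of its underside. A bystander.
- tub: Closed round tub, 84 mm wide, 70 mm tall. Origin: centre of its underside. A bystander.
- screwdriver: Screwdriver lying on the table, 200 mm long, handle towards its -x, origin at mid-length. A bystander.
Mind the look-alikes: they are no part of the job. Leave any green or purple look-alike of the long_rail alone.

How it is judged (in metres and radians):
On the way:
1. the long bar is picked up off the table (height (world z) of long_rail above 0.02 m and contact force between the fingers and long_rail above 0.5 N), for 0.1 s.
At the end, for the whole second after the job is handed in: The long bar stands upright on the board, at rest, square (0.03 rad) against both side rails across the frame's open end, its ends flush with the frame's sides within 6 mm, held by the fingers and pressed on the frame with 5 to 16 N through the last second (contact force between long_rail and half_frame between 5 and 16 N and contact force between the fingers and long_rail above 1 N and x of long_rail in the frame of half_frame between -0.016 and -0.009 m and y of long_rail in the frame of half_frame between -0.006 and 0.006 m and z of long_rail in the frame of half_frame between -0.004 and 0.004 m and angle between the x axis of long_rail and the x axis of half_frame, either way round below 0.03 rad and angle between long_rail's own z axis and vertical below 0.06 rad and linear speed of long_rail below 0.01 m/s); the arm keeps its last pose, push and grip.
It fails at once if the sprung frame is pushed back to its stop (x of half_frame in the frame of board above -0.0787 m).
It fails at once if the shorter bar is disturbed (moved over 30 mm) (distance of short_rail from where it was at the start of the episode above 0.03 m).
It fails at once if the mug is disturbed (moved over 30 mm) (distance of mug from where it was at the start of the episode above 0.03 m).
It fails at once if the tub is disturbed (moved over 30 mm) (distance of tub from where it was at the start of the episode above 0.03 m).
It fails at once if the screwdriver is disturbed (moved over 30 mm) (distance of screwdriver from where it was at the start of the episode above 0.03 m).
It also fails if it takes over 42 s, if anything falls off the work surface, if the arm or the gripper's body presses on something with over 40 N, if the wrist force passes 120 N, or if a joint passes its speed limit or range.

ROBOT

A 6-joint arm with a two-finger parallel gripper is mounted at the origin on the work surface. World frame = base frame: x ahead of the robot, y to its left, z up, the work surface at z = 0. Lengths are in mm, angles in rad, forces in N, time in s.
With the tool pointing down it reaches from about 400 to 925 mm from the base axis. Payload 12.5 kg.
Tool frame: the origin (TCP) lies midway between the tips of the shut fingers; the grasp point (between the pads) lies 19 mm behind it (env.pinch_z is the distance from the TCP to the grasp point, in mm); z points along the fingers, y is the line along which they close (so a half turn about z gives the same grasp; the last joint's range is limited). The gripper opens to 95 mm and grips with 3 to 60 N. Pads are 20 mm wide; open, the fingers measure 119 mm over their backs; the gripper's body (75 mm by 180 mm) begins 59 mm behind the grasp point.
Start: joints at [-0.106, 0.491, 1.559, -0, 1.092, -0.106], TCP at [625.017, 0.021, 214.661] pointing down, gripper open.
Joint ranges: [-3.1, 3.1], [-0.84, 2.19], [0.05, 2.79], [-1.13, 4.28], [0.06, 2.93], [-2.69, 2.69]. Speed limits (rad/s): [2.22, 2.22, 2.79, 3.14, 3.14, 3.14].

INTERFACE

Orientations are given as [roll, pitch, yaw] about the fixed x, y, z axes, in that order (R = Rz(yaw) Ry(pitch) Rx(roll)).
In Python, from cell import readout, eyes, job_done, env gives the robot as it stands.
- The arm moves only by the shell command python3 -m jog 'ROWS'. ROWS is a JSON object of lists of equal length, an entry for each row: "dp": the shift along the tool's x, y, z in mm, a list of three; "twist": the turn about the tool's z in degrees; "claw": the closure, from -1 (fully open) to 1 (shut). A call has 1 to 8 rows; each row is the pose to reach, as a shift and turn from the pose commanded when the call began, along the tool's axes at that moment; what a row does not reach only later rows make up. A row lasts 1/12 s, in which the tool goes at most 41.7 mm and 7.16 degrees, less where a joint would pass 70% of its speed; a pose out of reach is approached as far as the arm can. A call with a gripper value outside its range is refused whole. The fingers move at their own pace and stop on an object; the grip force is fixed at half the most. Time passes only in rows, so rows that repeat a pose let the fingers close. It gives the time, the measured TCP pose, the force and the opening at its end, in the units of the state.
- readout.state(): the state, without advancing time (a new reading comes with each control period).
- eyes.read_camera(name): name is "scene" or "side" or "wrist"; returns the picture (400x640x3 uint8, red, green, blue); there is no depth.
- eyes.camera_model(name): a dict with "intrinsics" (3x3 intrinsics, pixels), "R" (3x3) and "t" (3): a world point X has camera coordinates R X + t. Camera axes: x right, y down, z forward; pixel columns grow to the right and rows downward; lengths in mm; the calibration is good to about 2 mm. A picture is of the moment at which its call begins: read the wrist's pose just before it. camera_model takes no time and is no camera call; for the wrist camera it gives the pose at the moment of the call.
- job_done(): hands the job in, once; it reports no verdict.
The state is a dict: "t": time; "joints": joint angles; "qvel": joint speeds; "tau": joint torques, N m; "eef_pos": TCP position; "tcp_rot": TCP orientation; "ft_force": force on the tool from outside, world axes, zero at the start; "moment": the same for the moment, N m; "opening": opening from 0.0 (shut) to 1.0 (fully open).
Only numpy, scipy, OpenCV 4.12 (cv2) and the standard library are available. Lean on these libraries where they do the work, as an engineer would, in place of code of your own. Each camera call takes 0.05 s, during which the arm holds its last target. There are 200 camera calls.

## Working session

There is one attempt and no reset: what is moved stays moved. The work goes in short steps, Python scripts to look and compute and a shell command to move; the robot and the scene stay as the last step left them, time stands still between calls to the robot, and variables do not carry over. Pictures are saved under pics/ and viewed, on a budget of 10 in all, crops included, one or two more only if the job needs it, and the job is handed in when it is done.

```bash
mkdir -p pics; ls; python3 - <<'E'
from cell import readout, eyes, env
import cv2
for n in ("scene","side","wrist"):
    cv2.imwrite(f"pics/{n}0.png", eyes.read_camera(n)[:,:,::-1])
print(readout.state())
E
```

```text
pics
{'t': 0.15, 'joints': array([-1.05595871e-01,  4.91429482e-01,  1.55928642e+00,  1.25682398e-05,
        1.09172137e+00, -1.05585670e-01]), 'qvel': array([ 1.22006084e-04,  8.30615881e-05,  3.55140450e-04, -3.55582466e-04,
        8.84266596e-04,  4.01559354e-04]), 'tau': array([ 3.16444048e-04, -6.12899423e+01, -2.58276522e+01,  6.91918633e-02,
        4.73701756e-02, -5.07232733e-05]), 'eef_pos': array([6.24829288e+02, 4.64469370e-02, 2.14198716e+02]), 'tcp_rot': array([-3.14075391e+00, -1.00100289e-04,  1.57078029e+00]), 'ft_force': array([0.31413662, 0.07722966, 0.01852149]), 'moment': array([ 0.04456205,  0.04034756, -0.00071425]), 'opening': 0.9977689902935543}
```

View pics/scene0.png

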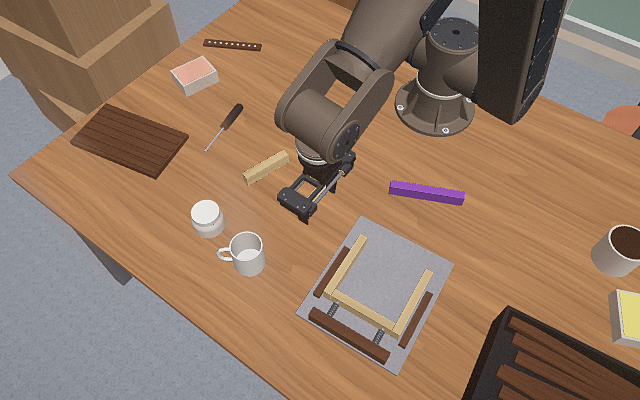

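View pics/side0.png

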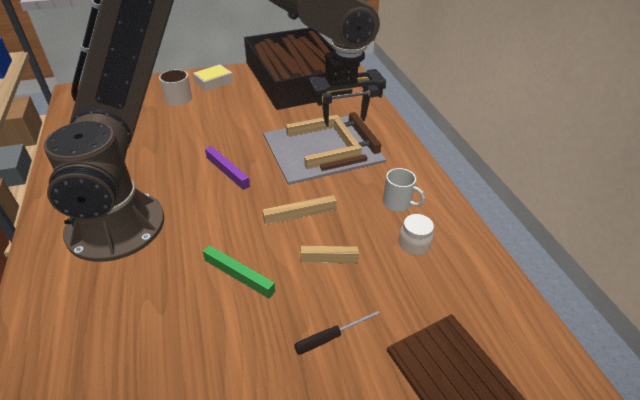

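Scene view: a pale bar at (266,167), the frame at about (375,300), its open end facing up the picture towards the arm, and a purple bar at (426,193). Side view candidates: pale bar A (300,209), pale bar B (329,254), green (238,271) and purple (227,167). A looks like the longer pale bar. I'll check it in one close crop.

```bash
cat > h.py <<'E'
import numpy as np
from cell import eyes
def ray(cam,px,z,m=None):
    "world points at height z for pixels px (n,2)"
    m=m or eyes.camera_model(cam); K,R,t=(np.array(m[k],float) for k in("intrinsics","R","t"))
    px=np.atleast_2d(np.array(px,float)); d=(R.T@np.linalg.inv(K)@np.c_[px,np.ones(len(px))].T).T
    c=-R.T@t; return c+d*((z-c[2])/d[:,2])[:,None]
E
python3 - <<'E'
import cv2
a=cv2.imread("pics/side0.png")[112:272,240:400]
cv2.imwrite("pics/c1.png",cv2.resize(a,None,fx=3.75,fy=3.75,interpolation=cv2.INTER_CUBIC))
a=cv2.imread("pics/scene0.png")[210:375,290:460]
cv2.imwrite("pics/c2.png",cv2.resize(a,None,fx=3.5,fy=3.5,interpolation=cv2.INTER_CUBIC))
E
```

```text
(no output)
```

View pics/c1.png

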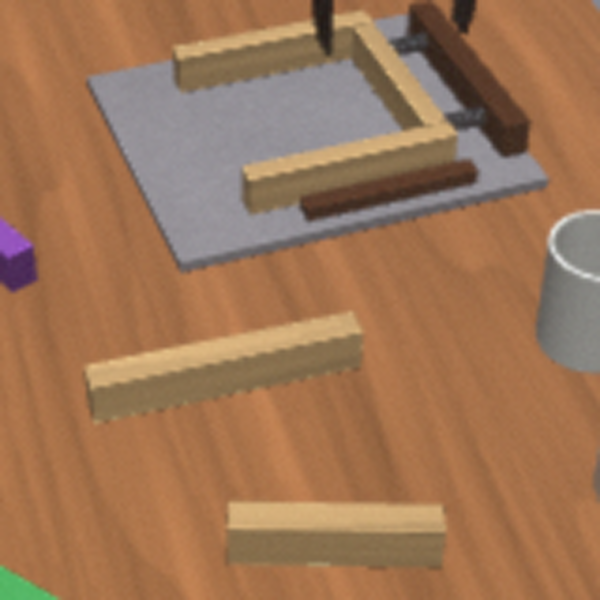

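View pics/c2.png

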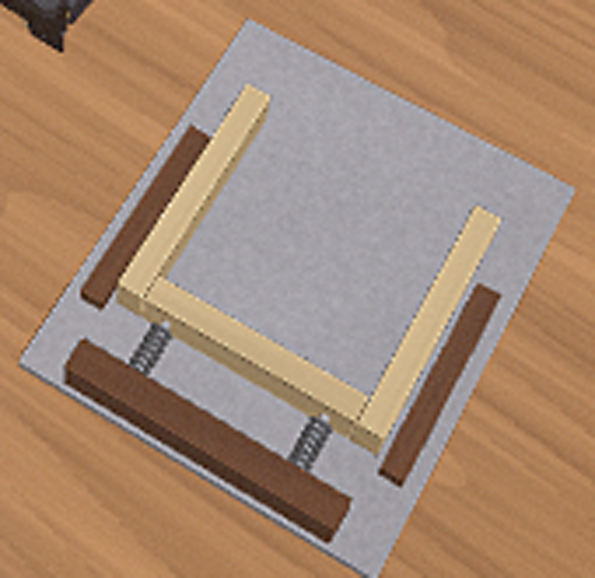

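```bash
python3 - <<'E'
import numpy as np
from h import ray
np.set_printoptions(precision=1,suppress=True)
f=lambda p,s,o:(np.array(p)+.5)/s-.5+np.array(o)
A=ray("side",f([(87,368),(95,388),(353,314),(361,335)],3.75,(240,112)),36)
B=ray("side",f([(229,503),(229,527),(443,506),(443,532)],3.75,(240,112)),36)
for n,P in(("A",A),("B",B)):
    d=P[2:].mean(0)-P[:2].mean(0); print(n,P[:,:2].tolist(),P.mean(0),np.linalg.norm(d),np.degrees(np.arctan2(d[1],d[0])))
F=ray("scene",f([(247,86),(270,99),(476,207),(500,217),(118,290),(362,430)],3.5,(290,210)),48)
Bd=ray("scene",f([(250,20),(575,188),(20,363),(375,578)],3.5,(290,210)),12)
print(F);print("board",Bd,Bd.mean(0))
for a,b in((F[0],F[3]),(F[0],F[4]),(Bd[0],Bd[1]),(Bd[0],Bd[2]),(Bd[1],Bd[3])):
    d=b-a;print(np.linalg.norm(d),np.degrees(np.arctan2(d[1],d[0])))
print((F[0]+F[3])/2)
Fs=ray("side",f([(175,47),(179,63),(244,168),(250,185)],3.75,(240,112)),48);print("side frame",Fs)
E
```

```text
A [[377.94109662269557, -85.04864904990029], [379.3454383319621, -106.15385881454677], [575.2114523977485, -81.56453685110034], [573.8322619411908, -104.52678770682837]] [476.6 -94.3  36. ] 195.8952601480707 0.7474850052120098
B [[441.5717830188004, -233.63939392235204], [436.3636221043862, -253.31725742008405], [574.3764029117339, -273.90792920162085], [566.7692540367036, -294.6237912516781]] [ 504.8 -263.9   36. ] 137.78073937088786 -17.219442554578084
[[542.1  78.4  48. ]
 [541.2  97.4  48. ]
 [527.9 257.6  48. ]
 [524.7 274.5  48. ]
 [723.1  94.4  48. ]
 [707.7 275.2  48. ]]
board [[474.5  40.2  12. ]
 [453.8 304.9  12. ]
 [792.2  63.7  12. ]
 [770.9 328.9  12. ]] [622.9 184.4  12. ]
196.91177999303423 95.06760600737887
181.74377978464517 5.068679955219373
265.57013232962777 94.46159672748207
318.6382391416705 4.231600962972284
317.99189208392 4.318384543117052
[533.4 176.4  48. ]
side frame [[528.1 275.4  48. ]
 [525.7 250.6  48. ]
 [540.5  93.2  48. ]
 [539.3  70.8  48. ]]
```

A is the long bar: I measured 196 mm, centre about (477,-94), lying along world x. B is 138 mm, so it's the spare. The frame origin is about (533,177) at a yaw of about 4.4°. Next I move above A and turn the gripper.

```bash
python3 -m jog '{"dp":[[-12,-18,10],[-24,-37,20],[-36,-56,30],[-48,-74,40],[-60,-93,50],[-72,-111,60],[-84,-130,70],[-94,-148,80]],"twist":[7,14,21,28,35,42,49,56],"claw":[-1,-1,-1,-1,-1,-1,-1,-1]}' && python3 -m jog '{"dp":[[0,0,0],[0,0,0],[0,0,0],[0,0,0],[0,0,0],[0,0,0]],"twist":[7,14,21,28,33.25,33.25],"claw":[-1,-1,-1,-1,-1,-1]}'
python3 - <<'E'
from cell import readout, eyes
import cv2,json
m=eyes.camera_model("wrist")
cv2.imwrite("pics/w1.png",eyes.read_camera("wrist")[:,:,::-1])
json.dump({k:__import__("numpy").array(v).tolist() for k,v in m.items()},open("w1.json","w"))
s=readout.state();print(s["eef_pos"],s["tcp_rot"],s["joints"])
E
```

```text
t: 0.82
eef_pos: [476.0, -94.5, 134.2]
tcp_rot: [3.142, -0.0, 0.587]
ft_force: [0.7, -0.2, 0.3]
opening: 1.001
t: 1.32
eef_pos: [477.0, -94.0, 134.6]
tcp_rot: [-3.142, 0.0, 0.009]
ft_force: [-0.2, -0.0, -1.1]
opening: 0.998
[476.96990832 -93.96848647 134.57082376] [-3.14155676e+00  9.20855050e-05  1.48098381e-02] [-3.30498481e-01  4.06388962e-01  1.98186477e+00  3.80765544e-06
  7.53437721e-01  1.22548523e+00]
```

View pics/w1.png

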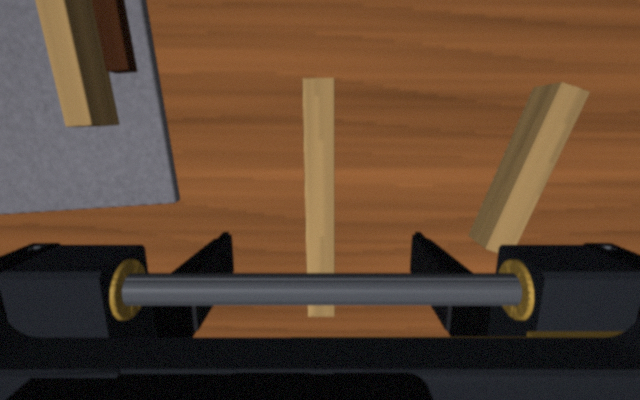

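The wrist view shows the long bar between the fingers, far end (303–334, 78) and near end (308–334, 317). The spare is on the right at (530,165). The board corner and one side rail end are top left, rail corners about (65,126) and (90,125).

```bash
python3 - <<'E'
import numpy as np, json, cv2
from h import ray
np.set_printoptions(precision=1,suppress=True)
m=json.load(open("w1.json"))
P=ray("wrist",[(303,78),(334,78),(308,317),(334,317),(335,240),(305,240)],36,m);print(P)
d=P[:2].mean(0)-P[2:4].mean(0);print(P[:4].mean(0),np.linalg.norm(d),np.degrees(np.arctan2(d[1],d[0])))
print(ray("wrist",[(65,126),(92,126),(36,0),(61,0)],48,m));print("board",ray("wrist",[(178,203),(0,214),(147,0)],12,m))
a=cv2.imread("pics/w1.png")[60:330,270:370]
g=cv2.cvtColor(a,cv2.COLOR_BGR2HSV); 
for r in (85,110,140,170,200,230,260): 
    row=cv2.imread("pics/w1.png")[r,290:350].astype(int).sum(1); e=np.diff(row); print(r,290+e[:30].argsort()[-2:],e[:30].max(),290+30+e[30:].argmin(),e[30:].min())
E
```

```text
[[ 577.1  -79.    36. ]
 [ 577.3 -102.2   36. ]
 [ 377.2  -82.5   36. ]
 [ 377.4 -105.6   36. ]
 [ 449.6 -105.2   36. ]
 [ 449.4  -80.1   36. ]]
[477.2 -92.3  36. ] 199.93556057565758 0.9793049458882412
[[540.9  96.2  48. ]
 [541.1  76.2  48. ]
 [624.1 101.4  48. ]
 [624.2  84.4  48. ]]
board [[474.6  33.8  12. ]
 [463.1 194.5  12. ]
 [635.9  42.7  12. ]]
85 [301 302] 61 333 -57
110 [301 302] 51 333 -57
140 [302 303] 72 333 -43
170 [304 303] 48 333 -42
200 [305 304] 67 333 -55
230 [304 305] 74 333 -47
260 [306 305] 52 333 -42
```

```bash
python3 -m jog '{"dp":[[0,-1,40],[0,-1,80],[0,-1,110],[0,-1,127],[0,-1,127],[0,-1,127]],"twist":[0,0,0,0,0,0],"claw":[-1,-1,-1,-1,-1,-1]}' && python3 -m jog '{"dp":[[0,0,0],[0,0,0],[0,0,0],[0,0,0],[0,0,0],[0,0,0],[0,0,0],[0,0,0]],"twist":[0,0,0,0,0,0,0,0],"claw":[1,1,1,1,1,1,1,1]}'
```

```text
t: 1.87
eef_pos: [476.8, -92.9, 7.3]
tcp_rot: [-3.141, 0.002, 0.015]
ft_force: [0.2, -0.3, 1.3]
opening: 1.0
t: 2.53
eef_pos: [477.0, -93.0, 7.7]
tcp_rot: [3.142, -0.0, 0.013]
ft_force: [-1.1, -0.6, -0.6]
opening: 0.5
```

```bash
python3 -m jog '{"dp":[[0,0,0],[0,0,0],[0,0,0],[0,0,0],[0,0,0],[0,0,0],[0,0,0],[0,0,0]],"twist":[0,0,0,0,0,0,0,0],"claw":[1,1,1,1,1,1,1,1]}' && python3 -m jog '{"dp":[[0,0,-12],[0,0,-25],[0,0,-40],[0,0,-60],[0,0,-80],[0,0,-95],[0,0,-100],[0,0,-100]],"twist":[0,0,0,0,0,0,0,0],"claw":[1,1,1,1,1,1,1,1]}'
```

```text
t: 3.2
eef_pos: [477.0, -93.0, 7.6]
tcp_rot: [3.142, -0.0, 0.013]
ft_force: [-0.2, 0.2, -0.4]
opening: 0.248
t: 3.87
eef_pos: [477.4, -93.1, 108.5]
tcp_rot: [3.141, -0.002, 0.013]
ft_force: [0.6, -0.1, -1.2]
opening: 0.25
```

```bash
python3 -m jog '{"dp":[[1,-20,0],[3,-50,0],[5,-90,0],[7,-130,0],[9,-170,0],[11,-210,0],[13,-245,0],[14,-267,0]],"twist":[-4,-11,-18,-25,-32,-39,-46,-52],"claw":[1,1,1,1,1,1,1,1]}' && python3 -m jog '{"dp":[[0,0,0],[0,0,0],[0,0,0],[0,0,0],[0,0,0],[0,0,0],[0,0,0],[0,0,0]],"twist":[-7,-14,-21,-28,-35,-40,-41.6,-41.6],"claw":[1,1,1,1,1,1,1,1]}'
python3 - <<'E'
from cell import readout, eyes
import cv2,json
m=eyes.camera_model("wrist")
cv2.imwrite("pics/w2.png",eyes.read_camera("wrist")[:,:,::-1])
cv2.imwrite("pics/s2.png",eyes.read_camera("side")[:,:,::-1])
json.dump({k:__import__("numpy").array(v).tolist() for k,v in m.items()},open("w2.json","w"))
s=readout.state();print(s["eef_pos"],s["tcp_rot"],s["joints"])
E
```

```text
t: 4.53
eef_pos: [486.8, 177.1, 106.3]
tcp_rot: [-3.141, 0.001, 0.929]
ft_force: [-0.3, -0.2, -0.4]
opening: 0.253
t: 5.2
eef_pos: [487.0, 174.1, 106.3]
tcp_rot: [-3.14, 0.0, 1.648]
ft_force: [0.8, 0.7, -1.2]
opening: 0.253
[487.16972305 174.06029546 106.71750937] [-3.14023135e+00  2.36948066e-04  1.64525137e+00] [ 2.15444676e-01  4.86194596e-01  1.93332736e+00 -6.54142433e-05
  7.23451792e-01  1.41038850e-01]
```

View pics/w2.png

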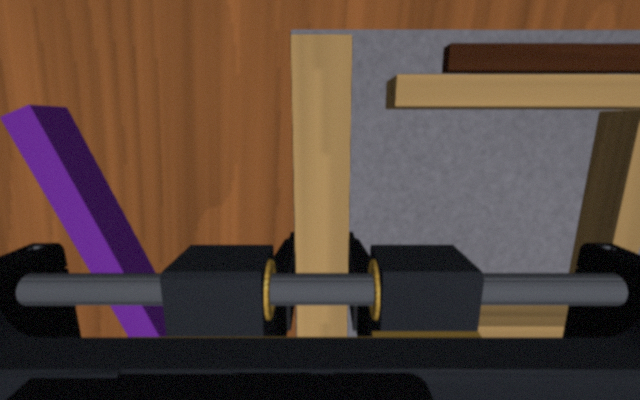

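The wrist view shows the held bar with its far end at (293–350, 36). The rail's open end is at about (397, 75–107), with its outer edge along row ~75. An enlarged crop will give the edges for fine alignment.

```bash
python3 - <<'E'
import cv2
a=cv2.imread("pics/w2.png")[20:130,280:480]
cv2.imwrite("pics/c3.png",cv2.resize(a,None,fx=4,fy=4,interpolation=cv2.INTER_CUBIC))
E
```

```text
(no output)
```

View pics/c3.png

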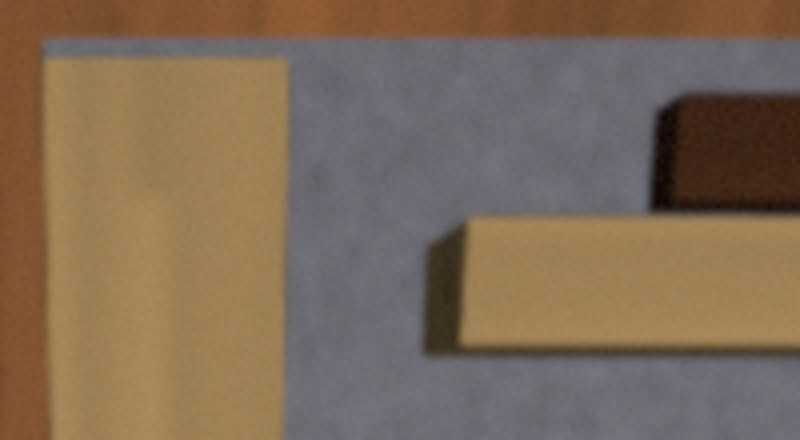

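```bash
python3 - <<'E'
import numpy as np, json, cv2
from h import ray
np.set_printoptions(precision=2,suppress=True)
m=json.load(open("w2.json")); f=lambda p:(np.array(p)+.5)/4-.5+np.array((280,20))
im=cv2.imread("pics/w2.png").astype(float)
xs=np.arange(402,438,3); g=im[60:90,:,2]-im[60:90,:,0]
e=[60+np.interp(0.5,*(lambda c:((c-c[:6].mean())/(c[20:28].mean()-c[:6].mean()),np.arange(30)))(np.maximum.accumulate(g[:,x]))) for x in xs]
k=np.polyfit(xs,e,1);print("edge slope",k)
xs2=np.arange(402,630,6); gi=im[85:130,:,2]-im[85:130,:,0]
e2=[85+np.argmin(np.diff(cv2.GaussianBlur(gi[:,x:x+1],(1,5),1).ravel())) for x in xs2];print(e2)
k2=np.polyfit(xs2,e2,1);print(k2)
yaw=1.6452; u=np.array([np.cos(yaw-np.pi/2),np.sin(yaw-np.pi/2)]); v=np.array([-u[1],u[0]])
T=np.array([487.17,174.06])
def loc(p,z): q=ray("wrist",p,z,m)[:,:2]-T; return np.c_[q@u,q@v]
print("rail end",loc(f([(468,218),(459,348)]),48))
L=loc([(402,np.polyval(k2,402)),(625,np.polyval(k2,625))],48); print("inner edge",L,np.degrees(np.arctan2(*(L[1]-L[0])[::-1])))
print("bar end",loc(f([(44,58),(289,58)]),135.1)); print("bar edges low",loc(f([(50,430),(284,430)]),135.1))
E
```

```text
edge slope [ 0.   73.33]
[np.int64(107), np.int64(107), np.int64(106), np.int64(107), np.int64(106), np.int64(106), np.int64(107), np.int64(106), np.int64(107), np.int64(106), np.int64(107), np.int64(106), np.int64(107), np.int64(107), np.int64(107), np.int64(106), np.int64(107), np.int64(107), np.int64(107), np.int64(107), np.int64(107), np.int64(107), np.int64(107), np.int64(106), np.int64(107), np.int64(107), np.int64(107), np.int64(107), np.int64(107), np.int64(107), np.int64(107), np.int64(107), np.int64(107), np.int64(107), np.int64(107), np.int64(106), np.int64(106), np.int64(106)]
[  0.   106.35]
rail end [[47.44 97.63]
 [47.07 77.87]]
inner edge [[ 52.    77.87]
 [196.09  78.05]] 0.0706931630461705
bar end [[-11.77 100.15]
 [ 11.62 100.19]]
bar edges low [[-11.84  65.57]
 [ 11.92  65.62]]
```

Bar and frame agree in yaw to 0.1°. I need about -2.4 mm along the bar and a 35.5 mm gap closed. Next I descend.

```bash
python3 -m jog '{"dp":[[-1,0,20],[-2,0,45],[-2.4,0,65],[-2.4,0,80],[-2.4,0,82],[-2.4,0,82],[-2.4,0,82]],"twist":[0,0,0,0,0,0,0],"claw":[1,1,1,1,1,1,1]}' && python3 -m jog '{"dp":[[0,0,1],[0,0,2],[0,0,3],[0,0,4],[0,0,4],[0,0,4]],"twist":[0,0,0,0,0,0],"claw":[1,1,1,1,1,1]}'
```

```text
t: 5.88
eef_pos: [487.9, 171.8, 26.0]
tcp_rot: [3.141, -0.0, 1.646]
ft_force: [0.1, -0.0, -1.2]
opening: 0.252
t: 6.38
eef_pos: [487.7, 171.8, 21.7]
tcp_rot: [3.141, -0.0, 1.647]
ft_force: [0.1, 0.9, -0.8]
opening: 0.254
```

```bash
python3 -m jog '{"dp":[[0,0,0.5],[0,0,1],[0,0,1.5],[0,0,1.5],[0,0,1.5]],"twist":[0,0,0,0,0],"claw":[1,1,1,1,1]}' && python3 -m jog '{"dp":[[0,5,0],[0,11,0],[0,17,0],[0,23,0],[0,27,0],[0,29,0],[0,30,0],[0,30,0]],"twist":[0,0,0,0,0,0,0,0],"claw":[1,1,1,1,1,1,1,1]}'; python3 -c "
from cell import readout;s=readout.state();print(s['eef_pos'],s['tcp_rot'],s['ft_force'],s['moment'])"
```

```text
t: 6.8
eef_pos: [487.7, 171.8, 20.1]
tcp_rot: [-3.142, 0.0, 1.647]
ft_force: [-0.3, -0.0, -0.2]
opening: 0.254
t: 7.47
eef_pos: [517.7, 174.0, 20.1]
tcp_rot: [-3.142, 0.0, 1.647]
ft_force: [-0.6, 0.2, -0.8]
opening: 0.252
[517.6918907  174.02574655  20.06457469] [-3.14154245e+00  5.63867417e-05  1.64667819e+00] [-0.57098012  0.21354574 -0.81234559] [-0.02295211 -0.00300025 -0.02247975]
```

```bash
python3 -m jog '{"dp":[[0,1,0.3],[0,2,0.3],[0,3,0.3],[0,4,0.3],[0,5,0.3],[0,6,0.3],[0,6,0.3],[0,6,0.3]],"twist":[0,0,0,0,0,0,0,0],"claw":[1,1,1,1,1,1,1,1]}'; python3 -m jog '{"dp":[[0,0.5,0],[0,1,0],[0,1.5,0],[0,2,0],[0,2,0],[0,2,0],[0,2,0]],"twist":[0,0,0,0,0,0,0],"claw":[1,1,1,1,1,1,1]}';python3 -c "
from cell import readout;s=readout.state();print(s['eef_pos'],s['tcp_rot'],s['ft_force'],s['moment'])"
```

```text
t: 8.13
eef_pos: [523.3, 174.5, 19.8]
tcp_rot: [-3.141, 0.0, 1.647]
ft_force: [-3.5, 0.2, -0.5]
opening: 0.251
t: 8.72
eef_pos: [525.0, 174.6, 19.8]
tcp_rot: [-3.14, 0.0, 1.647]
ft_force: [-5.2, 0.7, 1.8]
opening: 0.253
[524.95009691 174.6344941   19.76665011] [-3.14025143e+00  1.09368990e-04  1.64668134e+00] [-5.17641506  0.66879614  1.75404564] [-0.00483516  0.87368008 -0.26818505]
```

```bash
python3 -m jog '{"dp":[[0,0.5,0],[0,1,0],[0,1.5,0],[0,2,0],[0,2.5,0],[0,2.5,0],[0,2.5,0],[0,2.5,0]],"twist":[0,0,0,0,0,0,0,0],"claw":[1,1,1,1,1,1,1,1]}';python3 - <<'E'
from cell import readout,eyes
import cv2,numpy as np
f=[];mo=[]
for i in range(6):
    w=eyes.read_camera("scene" if i%2 else "side"); s=readout.state(); f.append(s['ft_force']); mo.append(s['moment'])
    if i==4: side=w
    if i==5: sc=w
print(s['eef_pos'],s['tcp_rot'],np.mean(f,0),np.std(f,0),np.mean(mo,0))
a=cv2.resize(side[105:195,250:400],None,fx=4.6,fy=4.6,interpolation=cv2.INTER_CUBIC)
cv2.imwrite("pics/e1.png",a[:,:,::-1])
cv2.imwrite("pics/e2.png",cv2.resize(sc[205:375,290:460],None,fx=3.5,fy=3.5,interpolation=cv2.INTER_CUBIC)[:,:,::-1])
cv2.imwrite("pics/w3.png",eyes.read_camera("wrist")[:,:,::-1])
E
```

```text
t: 9.38
eef_pos: [526.7, 174.7, 19.8]
tcp_rot: [-3.139, 0.0, 1.647]
ft_force: [-9.3, 1.0, 3.8]
opening: 0.252
[526.69621616 174.75660526  19.7694869 ] [-3.13870646e+00  2.71571893e-04  1.64675140e+00] [-9.11159132  0.14161651  4.37313711] [0.28917784 0.3621986  0.67373765] [ 0.03339162  1.41665842 -0.22750242]
```

View pics/w3.png

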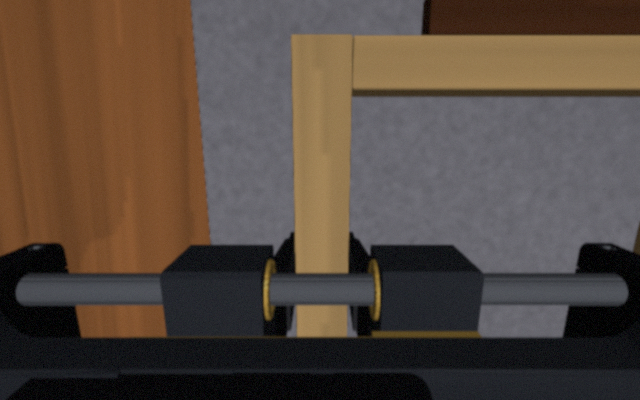

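View pics/e2.png

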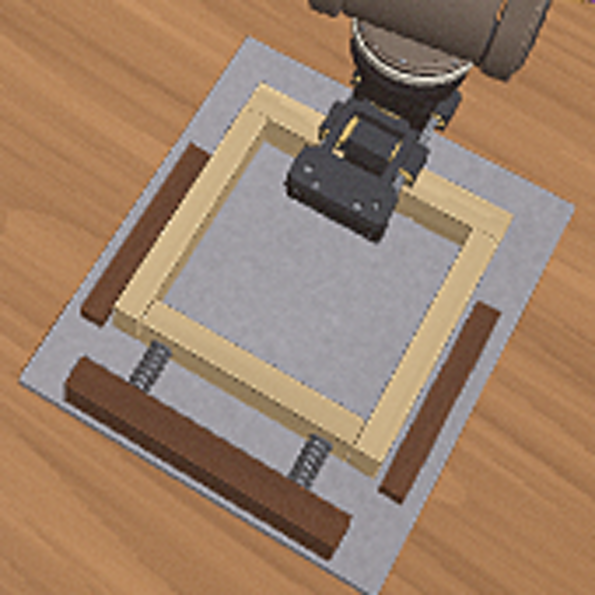

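Both views show the bar seated. In the wrist view its end is flush with the rail, at row ~36 for both, with no gap at (352, 36–95). In the scene view it meets both rails. The wrist reads 9.1 N push, with 4.4 N bearing down, which costs some of the push. I'll ease the downforce slightly and add a little push.

```bash
python3 -m jog '{"dp":[[0,0.3,-0.1],[0,0.6,-0.2],[0,0.8,-0.2],[0,0.8,-0.2],[0,0.8,-0.2],[0,0.8,-0.2],[0,0.8,-0.2],[0,0.8,-0.2]],"twist":[0,0,0,0,0,0,0,0],"claw":[1,1,1,1,1,1,1,1]}';python3 - <<'E'
from cell import readout,eyes
import numpy as np
f=[];mo=[]
for i in range(12):
    eyes.read_camera("side"); s=readout.state(); f.append(s['ft_force']); mo.append(s['moment'])
print(s['t'],s['eef_pos'],s['tcp_rot'],np.mean(f,0),np.mean(mo,0),s['opening'])
E
```

```text
t: 10.4
eef_pos: [527.2, 174.8, 19.8]
tcp_rot: [-3.138, 0.0, 1.647]
ft_force: [-10.2, 1.2, 3.0]
opening: 0.25
11.0 [527.12848977 174.79040778  19.80073592] [-3.13782300e+00  3.21948684e-04  1.64672081e+00] [-10.00444214   0.16875836   3.47480371] [ 0.04529152  1.59606057 -0.22901956] 0.24762409036947292
```

View pics/e1.png

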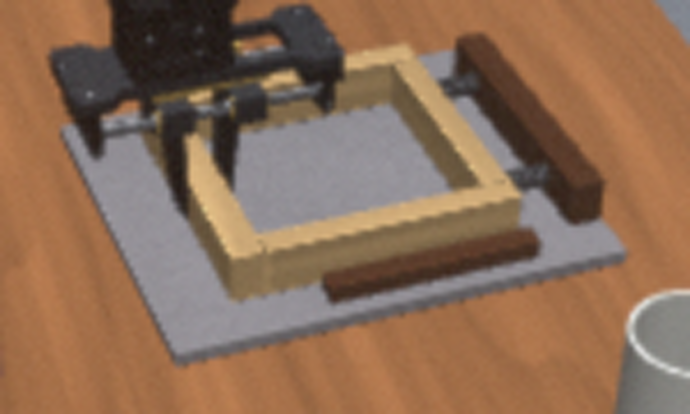

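The push is 10.0 N and steady. The side view shows the bar flush and touching at the near corner (262,250). I'm handing it in.

```bash
python3 -c "
from cell import job_done;print(job_done())"
```

```text
the job is handed in; nothing more can be done
None
```

The long bar now stands on the board across the frame's open end, still gripped and pressed against both side rails. I handed the job in like that at about 11 s; the hand-in gave no verdict.

- **Bar choice:** the bar I picked up measured 200 mm from close up. The other pale bar measured 138 mm, and I left it alone along with the green and purple look-alikes.
- **Push:** the wrist read a steady 10.0 N towards the frame. It also read about 3.5 N bearing down on the board, so with a friction of 0.2 the frame itself probably gets a bit over 9 N.
- **Fit:** just before the final 0.8 mm nudge, the camera views showed the ends flush and no gap visible at the rails. The bar and frame agreed in yaw to about 0.1° before contact.
- **Small disagreement:** the wrist also read a moment of about -0.23 N m about the vertical, so the push may be somewhat uneven between the two rails. I took no close picture of the far corner after the last nudge.
- **Travel:** the tool moved roughly 5 mm after contact, against the 12 mm to the frame's stop. I didn't re-measure whether the bystanders had moved; my path stayed clear of them.

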